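Close the back of a picture frame and hold it shut

ROBOT

A 7-joint arm with a two-finger parallel gripper is mounted at the origin on the work surface. World frame = base frame: x ahead of the robot, y to its left, z up, the work surface at z = 0. Lengths are in m, angles in rad, forces in N, time in s.
With the tool pointing down it reaches from about 0.425 to 0.95 m from the base axis. Payload 4.7 kg.
Tool frame: the origin (TCP) lies between the finger pads; the fingertips stand 25 mm ahead of it and the grasp point (between the pads) lies 6 mm ahead of it; z points along the fingers, y is the line along which they close (so a half turn about z gives the same grasp; the last joint's range is limited). The gripper opens to 85 mm and grips with 20 to 120 N. Pads are 22 mm wide; open, the fingers measure 114 mm over their backs; the gripper's body (76 mm by 85 mm) begins 54 mm behind the grasp point. The pads swing forward as they close: fully open they stand 13 mm farther back than shut.
Start: joints at [1.103, 0.469, -0.049, 1.532, 0.024, 1.141, -0.082], TCP at [0.287, -0.611, 0.223] pointing down, gripper open.
Joint ranges: [-2.59, 2.59], [-0.33, 1.99], [-1.39, 1.29], [0.1, 2.45], [-1.04, 4.18], [0.21, 1.99], [-2.66, 2.66]. Speed limits (rad/s): [2.57, 2.57, 3.14, 3.14, 3.14, 3.14, 3.14].

INTERFACE

Orientations are given as a 3x3 rotation matrix whose columns are the frame's x, y, z axes.
In Python, from rig import * gives the robot as it stands. Calls block until the motion is done:
- movep(position, orientation): joint-space move of the TCP to a pose.
- move_l(position, attitude=None, feed=0.15, until_force=None): straight line of the TCP; attitude=None keeps the orientation; feed is the mean speed in m/s. With until_force (N) it stops when the force on the tool has changed by that much, and returns True; else False.
- move_joints(angles): joint-space move.
- command_gripper(opening, newtons=None): finger opening in m; newtons is the grip in N (None keeps the last); returns when the fingers have stopped.
- sleep(seconds).
- inverse_kinematics(position, orientation): joint angles nearest the present ones, or None.
- sense(): the state.
- camera(name): name is "scene" or "top" or "wrist"; returns (picture, depth): 400x640x3 uint8, red, green, blue; 400x640 float32, m along the optical axis (not along the pixel's ray), 0 where there is no reading.
- camera_params(name): a dict with "K" (3x3 intrinsics, pixels), "position" and "rotation" of the camera in the world; the wrist camera has in their place "tool_from_camera" (4x4, takes a point from camera to tool coordinates, whose origin is the TCP and whose axes are the flange's). Camera axes: x right, y down, z forward; pixel columns grow to the right and rows downward; lengths in m; the calibration is good to about 2 mm. A picture is of the moment at which its call begins: read the wrist's pose just before it. camera_params takes no time and is no camera call.
A pose or a line that the arm cannot do raises Unreachable and nothing moves.
- finish_job(): hands the job in; it is judged then, once.
The state is a dict: "time_s": time; "joint_pos": joint angles; "qd": joint speeds; "joint_efforts": joint torques, N m; "position": TCP position; "tcp_rot": TCP orientation; "wrist_force": force on the tool from outside, world axes, zero at the start; "ft_torque": the same for the moment, N m; "finger_gap": finger opening in m; "gripper_force": force on a finger pad.
Only numpy, scipy, OpenCV 4.12 (cv2) and the standard library are available. Lean on these libraries where they do the work, as an engineer would, in place of code of your own. Each camera call takes 0.05 s, during which the arm holds its last target. There are 200 camera calls.

TASK

A deep picture frame lies face down on the shop counter, its sprung back panel standing slightly open because the quarter-turn fastener is crosswise to its slot. Turn the fastener until its black thumb bar lines up with the two red marks on the panel, then press the panel fully down against the frame and finish while still holding it pressed there with the fingers, so that a colleague can fix it. Do not disturb the cup, the jar or the screwdriver.

Things in the scene. Friction and masses are not known exactly. Their poses are not given: they have to be found in the camera images.
- display_frame: dark wooden picture frame lying face down, fixed to the counter, 280 (its x) by 250 (its y) by 50 mm high (rim); origin at the centre of its underside on the counter; +x points to the hinged side of the back panel, z up. Its heading varies. A grey cloth 320 by 290 mm lies under it.
- slot (a point): fixed point of the frame at rim height (50 mm over the counter), straight below the fastener: centre of the hidden slot that the fastener's blade must enter; its y axis runs along the slot and so along the two red marks painted on the panel, z up; 85 mm from the frame's centre, away from the hinge
- back_panel (a joint): plywood back panel, 235 x 204 x 6 mm, hinged on the frame's +x side, 207 mm from the fastener's axis. rad: 0 = fully down on the rim (top face 56 mm over the counter), a rigid stop. Springs lift it to 0.058 (free edge 13 mm up); pushing at the fastener, 5 N starts it down, 7 to 8 N keeps it down; let go, it rises. With the fastener not lined up it is blocked at about 0.038.
- panel_edge (a point): middle of the panel's free edge, on its top face, 25 mm beyond the fastener from the hinge; the bare plywood around can be pressed on
- fastener (a joint): angle of the quarter-turn fastener on the panel, rad, growing anticlockwise seen from above; 0 = its thumb bar and the blade below lie along the slot and the red marks; it starts between 0.6 and 1.4, has stops at -0.5 and 1.75, turns stiffly (0.04 N m) and stays where it is left. The blade enters the slot within about 0.23 rad of 0.
- fastener_grip (a point): centre of the fastener's black thumb bar, half-way up: bar 36 mm long (this point's x axis), 9 mm thick (y), 25 mm high (z), white line on top; its top is 12.5 mm above this point, the panel's top face 16.5 mm below; under it is a steel disc 30 mm across, top 12.5 mm below this point. The bar turns about this z axis and rides up and down with the panel.
- cup: white mug, 72 mm wide, 70 mm high, standing beside the frame; origin at the centre of its underside; leave alone
- jar: amber jar with brass cap, 60 mm wide, 85 mm high, standing beside the frame; origin at the centre of its underside; leave alone
- screwdriver: screwdriver with blue handle, 170 mm long, lying beside the frame along its own x axis; leave alone

How it is judged:
By the outcome, as a careful person would: the job done as asked, in the order asked, and still so for the second after the job is handed in, while the arm keeps its last pose, push and grip.
It also fails if it takes over 38 s, if anything falls off the work surface, if the arm or the gripper's body presses on something with over 40 N, if the wrist force passes 120 N, or if a joint passes its speed limit or range.

## Working session

There is one attempt and no reset: what is moved stays moved. The work goes in short steps, each a Python script; the robot and the scene stay as the last script left them, time stands still between calls to the robot, and variables do not carry over. Pictures are saved under pics/ and viewed, at most 10 in all, crops included, and the job is handed in when it is done.

```bash
ls; mkdir -p pics
python3 - <<'E'
from rig import *
import cv2,numpy as np
for n in("top","scene"):
    p,d=camera(n); cv2.imwrite(f"pics/{n}0.png",p[:,:,::-1]); np.save(f"pics/{n}0.npy",d)
    print(n,camera_params(n))
print(camera_params("wrist")); print(sense())
E
```

```text
pics
top {'K': array([[519.02792123,   0.        , 312.50625366],
       [  0.        , 519.02792123, 198.38998611],
       [  0.        ,   0.        ,   1.        ]]), 'position': array([0.40202644, 0.01957471, 1.18864693]), 'rotation': array([[ 0.15183127, -0.96812801,  0.19918688],
       [-0.98840531, -0.14841298,  0.03207075],
       [-0.00148668, -0.20174671, -0.9794366 ]])}
scene {'K': array([[435.72194859,   0.        , 317.46425398],
       [  0.        , 435.72194859, 197.59151155],
       [  0.        ,   0.        ,   1.        ]]), 'position': array([1.09665616, 0.80577921, 0.67441568]), 'rotation': array([[-0.85175231,  0.29740339, -0.43135742],
       [ 0.52361605,  0.45401825, -0.72089781],
       [-0.01855331, -0.83989205, -0.54243629]])}
{'K': array([[284.79457588,   0.        , 315.64798915],
       [  0.        , 284.79457588, 196.06053018],
       [  0.        ,   0.        ,   1.        ]]), 'tool_from_camera': array([[-9.14920824e-04, -9.61719131e-01, -2.74035539e-01,
         6.99983448e-02],
       [ 9.99999545e-01, -8.06027474e-04, -5.09964389e-04,
        
[... 323 characters left out ...]
), 'qd': array([ 0.00096678, -0.00074297, -0.00047193, -0.00403543,  0.0008767 ,
        0.00084017,  0.00072386]), 'joint_efforts': array([ 3.07903156e-04, -5.11511993e+01, -4.70573036e-02, -2.38391751e+01,
        1.08233700e-02,  4.28590371e-03, -5.97922480e-06]), 'position': array([ 0.28655748, -0.61056196,  0.22174041]), 'tcp_rot': array([[ 9.05241886e-01,  4.24895815e-01, -8.20764394e-04],
       [ 4.24896604e-01, -9.05240454e-01,  1.61107351e-03],
       [-5.84507409e-05, -1.80715123e-03, -9.99998365e-01]]), 'wrist_force': array([-0.29946872, -0.66381001,  0.49304952]), 'ft_torque': array([ 0.02401646,  0.00305555, -0.03035734]), 'gripper_force': 0.0, 'finger_gap': 0.0855517406757102}
```

View pics/top0.png

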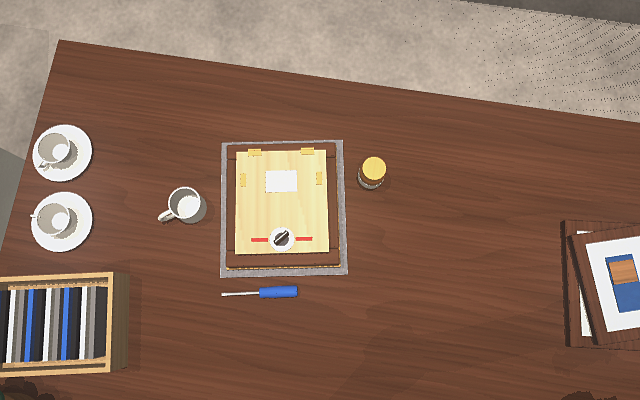

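The top view shows the frame at about (283,207), with its hinge on the far side. The fastener is at (282,238) between red marks at (260,240) and (304,239). The mug is on the left, the jar on the right and the screwdriver on the near side.

```bash
cat > h.py <<'E'
from rig import *
import cv2,numpy as np
def ray(cp,uv,z,T=None):
    """pixels -> world points on plane z"""
    R,t=(cp["rotation"],cp["position"]) if T is None else (T[:3,:3],T[:3,3])
    d=(np.linalg.inv(cp["K"])@np.c_[np.atleast_2d(uv),np.ones(len(np.atleast_2d(uv)))].T).T@R.T
    return t+d*((z-t[2])/d[:,2])[:,None]
def wristT(s):
    T=np.eye(4);T[:3,:3]=s["tcp_rot"];T[:3,3]=s["position"]
    return T@camera_params("wrist")["tool_from_camera"]
def blobs(mask,amin=15):
    n,l,st,c=cv2.connectedComponentsWithStats(mask.astype(np.uint8))
    return sorted([(int(st[i,4]),c[i],l==i) for i in range(1,n) if st[i,4]>=amin],key=lambda b:-b[0])
def red(p):
    p=p.astype(int); return (p[...,0]>150)&(p[...,1]<90)&(p[...,2]<90)
E
python3 - <<'E'
from h import *
p=cv2.imread("pics/top0.png")[:,:,::-1]; cp=camera_params("top")
b=blobs(red(p)); r=[x for x in b if 225<x[1][0]<330][:2]
print([(x[0],x[1]) for x in r])
P=ray(cp,[x[1] for x in r],0.067); print(P, np.linalg.norm(P[0]-P[1]))
print("disc",ray(cp,[[282,239]],.072))
print("jar",ray(cp,[[372,170]],.085),"cup",ray(cp,[[187,204]],.07),"scr",ray(cp,[[222,294],[298,292]],.01))
cv2.imwrite("pics/crop0.png",cv2.resize(p[125:305,150:400,::-1],None,fx=3,fy=3,interpolation=cv2.INTER_CUBIC))
E
```

```text
[(47, array([303.65957447, 238.0212766 ])), (44, array([260.04545455, 239.15909091]))]
[[0.54034245 0.06195205 0.067     ]
 [0.52352574 0.15518702 0.067     ]] 0.09473943958690387
disc [[0.53052356 0.10771935 0.072     ]]
jar [[ 0.70916237 -0.06372832  0.085     ]] cup [[0.57531797 0.32677765 0.07      ]] scr [[0.39550018 0.22494097 0.01      ]
 [0.42562217 0.05778263 0.01      ]]
```

View pics/crop0.png

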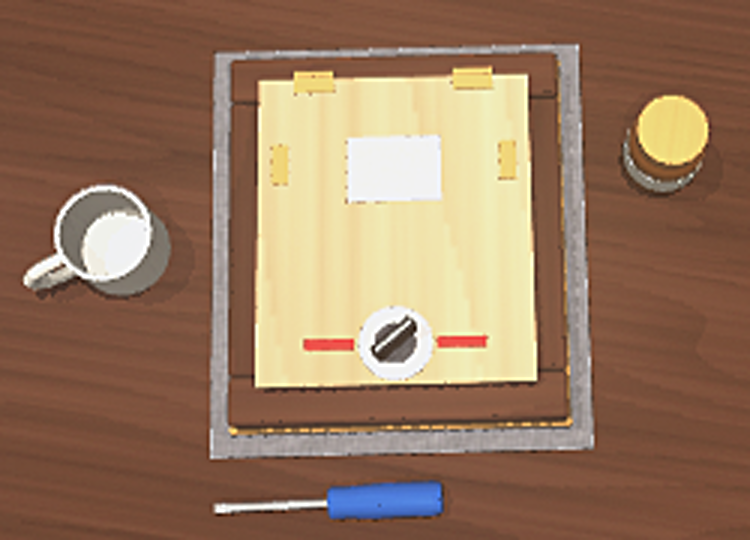

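Run:
```python
from h import *
from scipy.spatial.transform import Rotation as Ro
h=np.arctan2(.0168,.0932)
def att(a): # tool y at world heading a, z down
    y=np.array([np.cos(a),np.sin(a),0]);z=np.array([0,0,-1.]);return np.c_[np.cross(y,z),y,z]
f=np.array([.5305,.1077,.22])
for k in (0,np.pi):
    for th in (.75,0): print(k,th,inverse_kinematics(f,att(h+th+k)))
p0=f.copy()
A=att(h-np.pi/2)
q=inverse_kinematics(p0,A);print(q)
movep(p0,A)
s=sense();p,d=camera("wrist");T=wristT(s)
cv2.imwrite("pics/w0.png",p[:,:,::-1]);np.save("pics/w0.npy",d);np.save("pics/w0T.npy",T)
print(s["time_s"],s["position"],s["joint_pos"])
```

```text
0 0.75 [ 0.42412789  0.38431169 -0.89366215  1.81838261  0.33431771  1.09849499
  0.33933308]
0 0 [ 0.36116152  0.35774085 -0.80355136  1.82132668  0.28917804  1.08411118
 -0.36961308]
3.141592653589793 0.75 [ 0.12440543  0.29454309 -0.49205334  1.83341951  0.15856193  1.05235845
 -2.6418655 ]
3.141592653589793 0 [ 0.59072073  0.50067033 -1.16991532  1.81129723  0.50083397  1.16921055
  2.57913792]
[ 0.2615785   0.32560202 -0.66859925  1.82623527  0.2283284   1.06756799
 -1.88499812]
2.7833 [0.5308259  0.10669472 0.21989334] [ 0.26237015  0.32578488 -0.66750185  1.82604492  0.22848407  1.06761575
 -1.88490792]
```

View pics/w0.png

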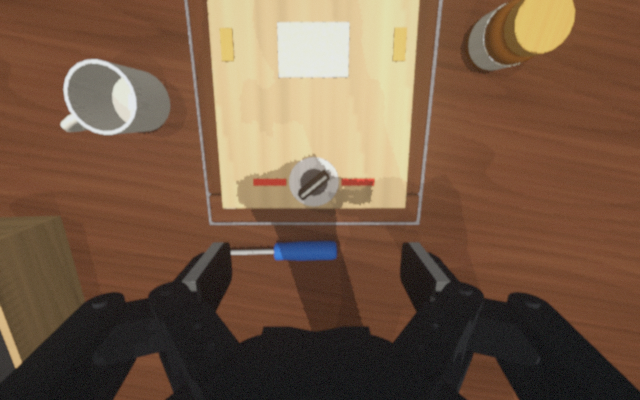

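The wrist view shows the fastener at about (314,183), between red marks at (270,182) and (358,182). The bar's white line runs from the lower left to the upper right.

```bash
cat >> h.py <<'E'
def measure(p,d,T):
    cp=camera_params("wrist")
    v,u=np.mgrid[:400,:640]
    C=np.stack([(u-cp["K"][0,2])/cp["K"][0,0]*d,(v-cp["K"][1,2])/cp["K"][1,1]*d,d],-1)
    W=C@T[:3,:3].T+T[:3,3]
    q=p.astype(int); rm=(q[...,0]>90)&(q[...,1]<50)&(q[...,2]<50)
    near=np.hypot(W[...,0]-.5305,W[...,1]-.1077)<.075
    r=[b for b in blobs(rm&near&(W[...,2]>.04))][:2]
    M=ray(cp,[b[1] for b in r],.067,T); M=M[np.argsort(M[:,1])]
    h=np.arctan2(-(M[1]-M[0])[0],(M[1]-M[0])[1])
    hm=(W[...,2]>.084)&(W[...,2]<.115)&(np.hypot(W[...,0]-.5305,W[...,1]-.1077)<.03)&(d>0)
    uv=np.argwhere(hm)[:,::-1]; z=np.median(W[hm][:,2])
    B=ray(cp,uv,.097,T)[:,:2]; rect=cv2.minAreaRect((B*1000).astype(np.float32))
    w,V=np.linalg.eigh(np.cov(B.T)); a=V[:,1]
    th=(np.arctan2(a[1],a[0])-(h+np.pi/2)+np.pi/2)%np.pi-np.pi/2
    print("areas",[b[0] for b in r],"marks",M.round(4).tolist(),"mid",M.mean(0).round(4),"h",h)
    print("bar n",len(B),"z",z,"rect",rect,"mean",B.mean(0),"theta",th)
    return h,th
E
python3 - <<'E'
from h import *
p=cv2.imread("pics/w0.png")[:,:,::-1];d=np.load("pics/w0.npy");T=np.load("pics/w0T.npy")
measure(p,d,T)
c=cv2.resize(p[150:215,265:365,::-1],None,fx=6,fy=6,interpolation=cv2.INTER_CUBIC);cv2.imwrite("pics/w0c.png",c)
E
```

```text
Traceback (most recent call last):
  File "h.py", line 24, in measure
    M=ray(cp,[b[1] for b in r],.067,T); M=M[np.argsort(M[:,1])]
  File "h.py", line 6, in ray
    d=(np.linalg.inv(cp["K"])@np.c_[np.atleast_2d(uv),np.ones(len(np.atleast_2d(uv)))].T).T@R.T
       ~~~~~~~~~~~~~~~~~~~~~~^~~~~~~~~~~~~~~~~~~~~~~~~~~~~~~~~~~~~~~~~~~~~~~~~~~~~~~~~~~
ValueError: matmul: Input operand 1 has a mismatch in its core dimension 0, with gufunc signature (n?,k),(k,m?)->(n?,m?) (size 1 is different from 3)
```

Run:
```python
from h import *
p=cv2.imread("pics/w0.png")[:,:,::-1];d=np.load("pics/w0.npy");T=np.load("pics/w0T.npy")
c=cv2.resize(p[150:215,265:365,::-1],None,fx=6,fy=6,interpolation=cv2.INTER_CUBIC);cv2.imwrite("pics/w0c.png",c)
print(T[:3,3],p[182,270],p[182,358],d[182,270],d[182,358],d[183,314],d[140,314])
print(ray(camera_params("wrist"),[[270,182],[358,182],[314,183]],.067,T))
```

```text
[0.59970253 0.11917186 0.37049044] [180  62  50] [176  70  55] 0.3104062 0.30934057 0.28111938 0.3006133
[[0.52149217 0.15596118 0.067     ]
 [0.53830414 0.06128023 0.067     ]
 [0.52879353 0.10842604 0.067     ]]
```

View pics/w0c.png

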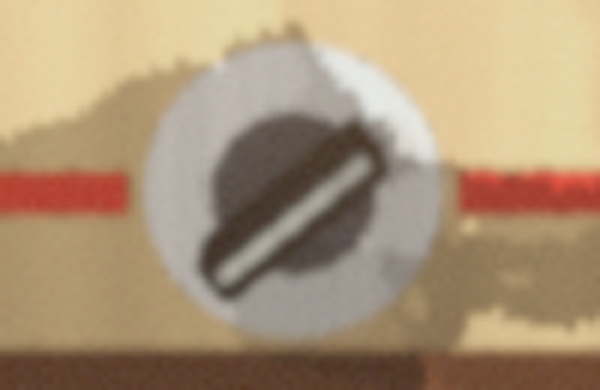

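The crop shows the bar's white line running from (301.7,196.3) to (326.7,177) in full-image pixels. The red marks are level at row 182.

```bash
sed -i 's/rm=(q.*$/rm=(q[...,0]>90)\&(q[...,0]>2*q[...,1])/' h.py
python3 - <<'E'
from h import *
p=cv2.imread("pics/w0.png")[:,:,::-1];d=np.load("pics/w0.npy");T=np.load("pics/w0T.npy")
measure(p,d,T)
L=ray(camera_params("wrist"),[[301.7,196.3],[326.7,177]],.097,T);print(L,L.mean(0),np.linalg.norm(L[0]-L[1]),np.arctan2(*(L[0]-L[1])[1::-1]))
E
```

```text
areas [190, 185] marks [[0.5387, 0.0619, 0.067], [0.5219, 0.1566, 0.067]] mid [0.5303 0.1092 0.067 ] h 0.17525250465904088
bar n 368 z 0.09632373781457135 rect ((532.7308959960938, 110.0274658203125), (10.289609909057617, 36.244075775146484), 49.9263916015625) mean [0.53285627 0.10992596] theta 0.7032832955131445
[[0.5202253  0.11922224 0.097     ]
 [0.54392214 0.09828088 0.097     ]] [0.53207372 0.10875156 0.097     ] 0.03162405285378771 2.4178455392402514
```

Two independent readings agree: fastener base at (0.530, 0.109), heading 0.175, bar angle about 0.69. The bar is 36×10 mm with its top at 0.096. Next I grip the bar along the panel normal and turn it.

```bash
cat >> h.py <<'E'
from scipy.spatial.transform import Rotation as Ro
H=.175
def att(th,tilt=.058):
    y=np.array([np.cos(th),np.sin(th),0]);z=np.array([0,0,-1.])
    return Ro.from_euler("ZY",[H,tilt]).as_matrix()@np.c_[np.cross(y,z),y,z]
G=np.array([.5315,.1094,.0838])  # bar centre
def rep(t):
    s=sense();print(t,round(s["time_s"],2),s["position"].round(4),"F",s["wrist_force"].round(1),"tz",s["ft_torque"].round(2),"gap",round(s["finger_gap"],4),"gf",round(s["gripper_force"],1));return s
E
python3 - <<'E'
from h import *
TH=.69
A=att(TH); n=-A[:,2]
command_gripper(.045)
movep(G+.07*n,A); rep("above")
hit=move_l(G+.0155*n,A,feed=.06,until_force=6); rep(f"down hit={hit}")
if not hit:
    command_gripper(.0,40); s=rep("gripped")
    if .006<s["finger_gap"]<.013:
        for th in np.linspace(TH,0,8)[1:]:
            move_l(G+.0155*n,att(th),feed=.03); rep(f"th {th:.2f}")
E
```

```text
above 5.01 [0.5355 0.1101 0.1538] F [-0.6  0.7 -0. ] tz [-0.04 -0.07 -0.02] gap 0.0448 gf 0.0
down hit=False 6.07 [0.5327 0.1098 0.0997] F [ 0.8 -0.4 -0. ] tz [-0.01 -0.07 -0.04] gap 0.0445 gf 0.0
gripped 6.57 [0.5324 0.1096 0.0993] F [ 0.1 -0.8 -0.4] tz [ 0.05 -0.04 -0.02] gap -0.0 gf 0.0
```

Run:
```python
from h import *
s=rep("now");print(s["tcp_rot"].round(3))
p,d=camera("scene");cv2.imwrite("pics/s1.png",cv2.resize(p[120:320,200:500,::-1],None,fx=2.6,fy=2.6,interpolation=cv2.INTER_CUBIC))
```

```text
now 6.57 [0.5324 0.1096 0.0993] F [ 0.1 -0.8 -0.4] tz [ 0.05 -0.04 -0.02] gap -0.0 gf 0.0
[[-0.76   0.647 -0.057]
 [ 0.649  0.761 -0.01 ]
 [ 0.037 -0.045 -0.998]]
```

View pics/s1.png

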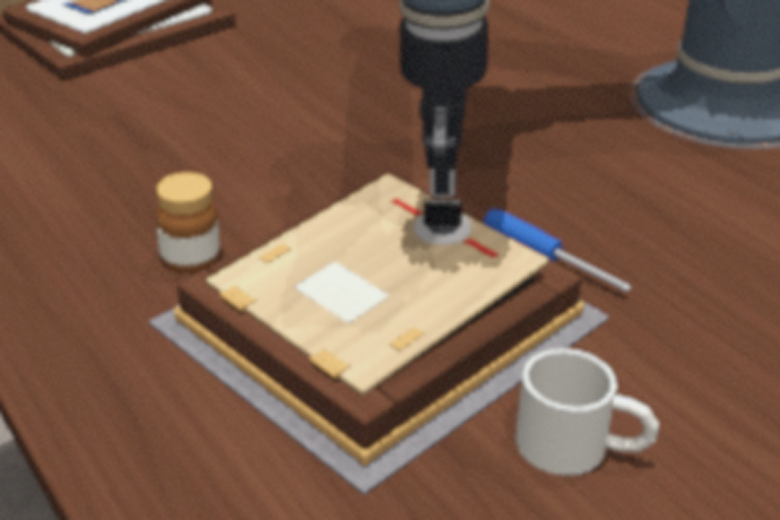

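The scene view shows the fingers right at the fastener, around (440,215) in the crop, yet the gap reads 0. I'll check with the wrist camera.

Run:
```python
from h import *
p,d=camera("wrist");cv2.imwrite("pics/w1.png",cv2.resize(p[200:400,190:450,::-1],None,fx=2.6,fy=2.6,interpolation=cv2.INTER_CUBIC))
```

```text
(no output)
```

View pics/w1.png

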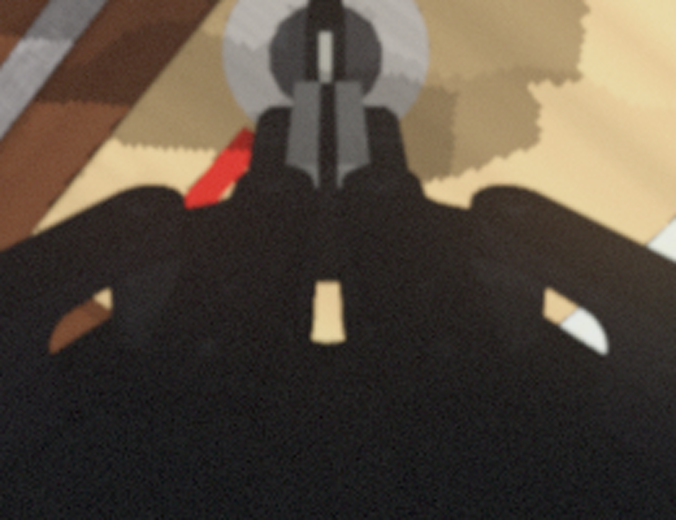

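The bar appears between or just below the pads, whose grey edges are at crop (305,130) and (350,130). I'll use depth to settle which.

Run:
```python
from h import *
s=rep("now");p,d=camera("wrist");cp=camera_params("wrist");M=cp["tool_from_camera"]
for row in (212,222,228,232,236,240,246,252,258,264,268):
    o=[]
    for col in range(300,336,3):
        z=d[row,col];c=np.linalg.inv(cp["K"])@[col,row,1]*z;t=M[:3,:3]@c+M[:3,3]
        o.append("%d,%d,%d|%d"%(*(t*1000),p[row,col].mean()) if z>0 else "-")
    print(row,o)
```

```text
now 6.67 [0.5324 0.1095 0.0993] F [0.1 0.  0. ] tz [ 0.   -0.15  0.05] gap 0.0001 gf 0.0
212 ['7,-9,27|72', '7,-7,27|68', '7,-5,27|64', '16,-3,2|39', '16,-1,1|77', '16,0,3|123', '16,1,3|56', '16,3,1|45', '7,5,28|72', '7,7,26|74', '7,9,27|70', '7,11,28|88']
222 ['0,-10,28|62', '0,-8,28|65', '0,-6,27|63', '10,-3,3|43', '10,-1,2|101', '10,0,2|170', '10,1,2|68', '9,3,3|42', '0,5,27|74', '0,8,28|72', '0,10,28|73', '1,11,26|76']
228 ['-3,-10,27|66', '-4,-8,28|67', '-3,-6,27|66', '6,-3,3|40', '6,-1,1|76', '6,0,2|136', '6,1,2|60', '6,3,3|45', '-3,6,27|65', '-3,8,27|65', '-3,10,27|64', '-3,12,27|63']
232 ['-6,-10,27|65', '10,-6,-12|85', '10,-4,-12|95', '10,-3,-12|96', '10,-1,-12|92', '11,0,-14|64', '10,1,-13|58', '10,3,-11|96', '10,4,-12|95', '10,6,-13|94', '-6,10,27|61', '-6,12,27|86']
236 ['-9,-10,27|85', '11,-5,-18|93', '11,-4,-19|103', '10,-2,-17|102', '11,-1,-19|84', '10,0,-17|40', '10,1,-17|50', '10,3,-17|102', '10,4,-17|102', '10,6,-17|102', '-9,10,27|91', '-11,12,30|131']
240 ['-14,-10,31|101', '11,-5,-23|99', '10,-4,-22|100', '10,-2,-21|102', '10,-1,-23|86', '10,0,-21|44', '10,1,-22|
[... 329 characters left out ...]
10,-2,-34|96', '10,-1,-35|71', '11,0,-36|44', '10,1,-35|44', '10,2,-35|97', '10,4,-35|98', '10,5,-35|97', '10,6,-35|87', '6,8,-27|38']
258 ['6,-6,-33|66', '9,-5,-39|96', '10,-3,-39|92', '11,-2,-41|92', '10,-1,-40|65', '10,0,-41|38', '10,1,-40|42', '10,2,-41|92', '10,3,-40|96', '11,5,-42|96', '10,6,-40|91', '6,8,-32|39']
264 ['12,-5,-48|45', '12,-4,-49|58', '10,-3,-46|90', '10,-2,-45|109', '10,-1,-45|74', '10,0,-45|47', '10,1,-46|45', '10,2,-45|117', '10,3,-46|114', '10,5,-44|78', '11,6,-48|48', '11,7,-47|38']
268 ['13,-5,-53|41', '11,-4,-50|35', '12,-3,-51|39', '11,-2,-50|58', '8,-1,-45|76', '8,0,-45|43', '8,1,-45|45', '8,2,-46|86', '11,3,-50|38', '11,4,-51|39', '13,5,-53|39', '12,7,-53|41']
```

Depth shows the real fingertips about 10 mm behind the reported TCP, not 25 mm ahead. The shut fingers are therefore above the bar, whose top is at tool z = +2 mm. I'll open and go about 33 mm lower with a force guard, which will confirm this.

Run:
```python
from h import *
TH=.69
A=att(TH); n=-A[:,2]
move_l(G+.03*n,A,feed=.1)
command_gripper(.045)
hit=move_l(G+(.0155-.032)*n,A,feed=.05,until_force=4); s=rep(f"down hit={hit}")
off=(s["position"]-G)@n; print("off",off)
command_gripper(.0,40); s=rep("gripped")
```

```text
down hit=False 8.59 [0.5308 0.1094 0.0676] F [-0.2  0.4 -0.1] tz [-0.04 -0.04 -0.02] gap 0.045 gf 0.0
off -0.016187629986235966
gripped 9.01 [0.5304 0.1089 0.0676] F [-2.  -2.6  4.2] tz [-0.32  0.37  0.07] gap 0.0082 gf 42.0
```

Gripped at an 8.2 mm gap, which confirms the tip offset. Now I turn it.

Run:
```python
from h import *
n=-att(.69)[:,2]; P=G-.0155*n
for th in np.linspace(.69,0,6)[1:]:
    move_l(P,att(th),feed=.03); rep(f"th {th:.2f}")
```

```text
th 0.55 9.3 [0.5303 0.1088 0.0679] F [-0.6 -1.1 -3.5] tz [-0.15 -0.08 -0.05] gap 0.0083 gf 41.1
th 0.41 9.59 [0.5303 0.1088 0.0679] F [-0.4 -1.8 -3.2] tz [-0.26 -0.04 -0.04] gap 0.0079 gf 40.9
th 0.28 9.88 [0.5303 0.1087 0.0679] F [-1.  -1.6 -5.2] tz [-0.4   0.    0.04] gap 0.0085 gf 40.8
th 0.14 10.18 [0.5302 0.1087 0.068 ] F [ 0.4 -2.1 -4.4] tz [-0.56  0.03  0.03] gap 0.0081 gf 40.7
th 0.00 10.47 [0.5302 0.1087 0.068 ] F [-1.2 -3.5 -5.5] tz [-0.65  0.15  0.04] gap 0.0079 gf 40.6
```

Run:
```python
from h import *
A=att(0);n=-A[:,2]
command_gripper(.045); move_l(G+.11*n,A,feed=.15)
sleep(.15);s=rep("up");p,d=camera("wrist");T=wristT(s)
measure(p,d,T)
uv=(T[:3,:3].T@(G-T[:3,3]));uv=camera_params("wrist")["K"]@uv;uv=(uv/uv[2]).astype(int)[:2];print(uv)
c=p[max(0,uv[1]-65):uv[1]+65,uv[0]-80:uv[0]+80,::-1]
cv2.imwrite("pics/w2.png",cv2.resize(c,None,fx=4.5,fy=4.5,interpolation=cv2.INTER_CUBIC))
```

```text
up 12.04 [0.5372 0.1103 0.1926] F [ 0.2  0.4 -0.4] tz [ 0.02  0.03 -0.01] gap 0.0448 gf 0.0
areas [264, 204] marks [[0.5389, 0.0615, 0.067], [0.5219, 0.1571, 0.067]] mid [0.5304 0.1093 0.067 ] h 0.17603548204539934
bar n 397 z 0.09654729309198062 rect ((531.4450073242188, 110.84571075439453), (8.242022514343262, 36.388118743896484), 10.224363327026367) mean [0.53149018 0.11109099] theta -0.002501211015665694
[316 191]
```

View pics/w2.png

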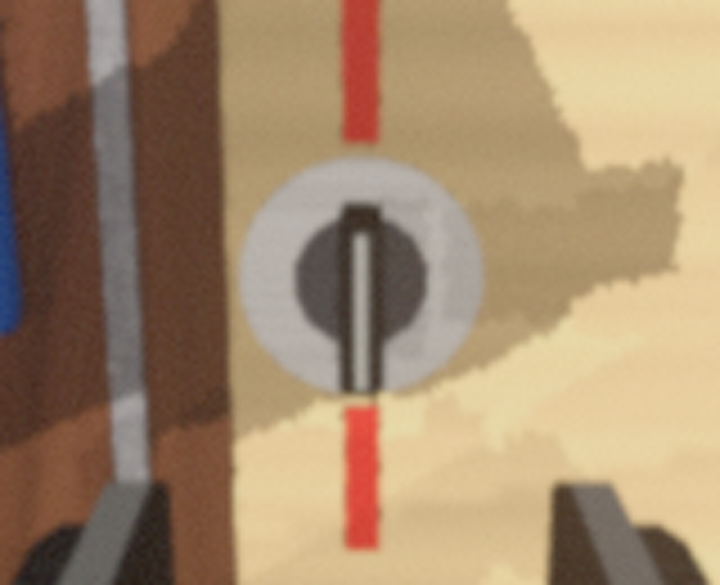

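The bar now lies straight between the two red marks, in line with them at crop column 361, with a measured angle of -0.003 rad. Next I close the fingers and press on bare plywood beside the fastener.

Run:
```python
from h import *
A=att(0,0); R=Ro.from_euler("z",H).as_matrix()
X=np.array([.5303,.1092,0])+R@[-.003,.070,0]
command_gripper(0,40)
movep(X+[0,0,.12],A); rep("above")
move_l(X+[0,0,.075],A,feed=.08); sleep(.1); rep("near")
h1=move_l(X+[0,0,.04],A,feed=.02,until_force=3); rep(f"contact {h1}")
h2=move_l(X+[0,0,.03],A,feed=.02,until_force=20); rep(f"pressed {h2}")
sleep(.5); rep("hold")
```

```text
above 13.08 [0.5147 0.1781 0.1197] F [ 1.1 -0.4 -0.1] tz [0.03 0.   0.05] gap -0.0002 gf 0.0
near 13.9 [0.5155 0.1779 0.0754] F [ 0.1 -0.6  0.4] tz [ 0.02 -0.01 -0.01] gap 0.0004 gf 0.0
contact True 14.82 [0.515  0.1776 0.0589] F [ 0.1 -0.3  5.2] tz [-0.05  0.07  0.02] gap -0.0002 gf 2.2
pressed True 15.61 [0.5144 0.1775 0.0473] F [-2.1 -2.6 10.6] tz [-0.37  0.55  0.02] gap 0.0001 gf 5.2
hold 16.11 [0.5145 0.1775 0.0474] F [-2.5 -1.3 11.2] tz [-0.37  0.53 -0.01] gap 0.0002 gf 5.4
```

Run:
```python
from h import *
s=sense();A=att(0,0);p=s["position"].copy()
R=Ro.from_euler("z",H).as_matrix();X=np.array([.5303,.1092,0])+R@[-.003,.070,0]
z=p[2]
for k in range(12):
    z-=.0005; move_l([X[0],X[1],z],A,feed=.01); sleep(.15); s=rep(f"{z:.4f}")
    if s["wrist_force"][2]>20: break
sleep(.3);rep("hold")
p,d=camera("scene");cv2.imwrite("pics/s2.png",cv2.resize(p[120:320,200:500,::-1],None,fx=2.6,fy=2.6,interpolation=cv2.INTER_CUBIC))
```

```text
0.0469 16.51 [0.5145 0.1774 0.0474] F [-3.2 -0.1 10.7] tz [-0.29  0.72 -0.  ] gap -0.0004 gf 5.3
0.0464 16.91 [0.5145 0.1775 0.0472] F [-4.7 -2.6 14.8] tz [-0.47  0.91  0.04] gap -0.0002 gf 6.9
0.0459 17.31 [0.5145 0.1775 0.0471] F [-4.4 -2.2 16.6] tz [-0.58  1.15  0.04] gap -0.0001 gf 8.4
0.0454 17.71 [0.5145 0.1775 0.047 ] F [-5.  -3.3 20.3] tz [-0.72  1.24  0.02] gap -0.0002 gf 10.0
hold 18.01 [0.5145 0.1775 0.047 ] F [-5.1 -3.  20.2] tz [-0.71  1.25 -0.06] gap -0.0 gf 10.0
```

View pics/s2.png

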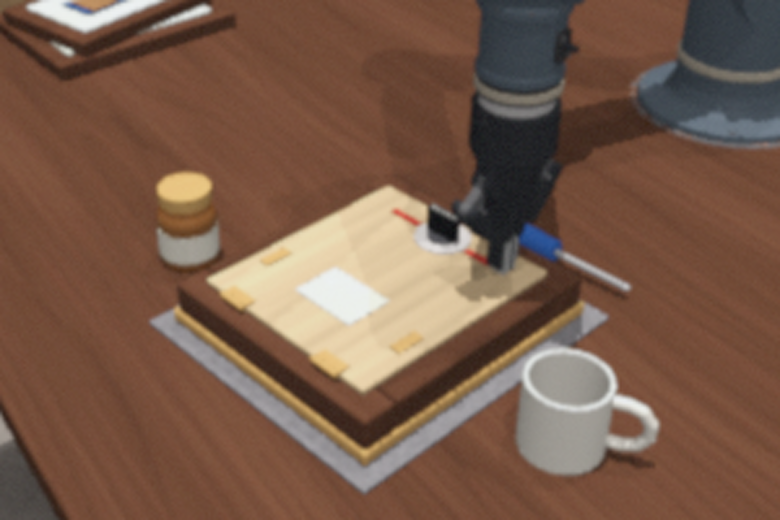

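The panel lies flush on the rim. It went down about 12 mm and then met a rigid stop, and I'm holding it with a steady 20 N. The bar still lines up with the marks, and the mug, jar and screwdriver are untouched.

```bash
python3 -c "
from rig import *
print(finish_job())"
```

```text
the job is handed in; nothing more can be done
None
```

I turned the fastener into line with the red marks (measured within 0.01 rad), pressed the panel fully down onto the rim, and handed the job in at about 18 s with the closed fingers still holding it at about 20 N; the cup, jar and screwdriver were not touched.

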